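Swing a speaker bar home in an open cabinet and lock it

TASK

Refit the black speaker bar in the open cabinet: its heel already sits in the socket, so push near its free end and swing it in about the heel until the sprung catch snaps out in front of its tongue, and bed it on its rubber buffer with a firm push of 10 to 20 N held for half a second. Then swing the orange keeper fully over the bar, square across its end, and let go. Keep the bar flat on the base board with its heel in the socket, never press on bar or keeper with more than 20 N, and leave the loose things about the bench where they are.

Things in the scene. Friction and masses are not known exactly. Their poses are not given: they have to be found in the camera images.
- cabinet: wooden speaker cabinet lying open, fixed. Origin on the upright axis of the heel socket, at bench height; x points away from the robot, y along the bay, z up. Base board 12 mm thick (top z 12), x -200 to 150, y -430 to 70 mm; rim 45 mm above it at rear and left, 30 mm at right, none in front (-x)
- bay_end (a point): point in the cabinet at (0, -302, 32) mm: nominal place of the tongue's middle when home. Beside it a grey catch bracket (x -38 to 61, y -349 to -297, top z 54 mm) with a brass wedge catch in front of the tongue and a rubber buffer behind. The bracket has slotted holes: it sits up to 12 mm nearer or farther in x, not measured, to be felt
- bar: black speaker bar, three round speakers on top, loose, flat on the board, 0.4-0.9 kg, too wide to grasp. Origin: axis of its round heel (radius 18 mm), underside. Body y -30 to -290, x -45 to 45 mm, 45 mm tall. Push its -x face (towards the robot) near y -250, along an arc about the heel: the socket (2 mm play) is open to -y. Starts turned -0.22 to -0.45 rad against the cabinet; home is 0 +-0.06
- bar_tongue (a point): middle of the steel tongue at the bar's free end, 20 mm wide (x), y -286 to -312 mm, 30 mm tall; this point is at (0, -302, 20) mm in the bar. Home, its x in the cabinet frame is -10 to 17 mm (bracket's depth); it meets the catch some 36 mm before
- catch (a joint): sprung brass wedge: 0 = fully out, grows (m) to about 0.006 as the tongue passes, springs back below 0.0035 in front of the tongue when the bar is home. Passing takes up to 10 N pushed near the bar's free end, rubbing included, then the push falls; some 2 mm on the buffer adds 3.5 N per mm. To bed the bar, hold the push at 11 to 16 N
- keeper (a joint): orange keeper arm, 118 x 18 x 10 mm, turning on an upright post at (0, -372) mm in the cabinet, underside 64 mm over the bench, above the bar (top 57 mm). 0 = arm points to the cabinet's -x; grows (rad) clockwise seen from above; starts at -0.4 to 0.25; over the bar, pointing to +y, from 1.4 on (hard stop at 1.571). Stays where left; needs about 1 N at the knob
- keeper_knob (a point): middle of the black upright knob on the keeper's free end, 16 mm across, 36 mm tall (74 to 110 mm over the bench), 100 mm from the post's axis
- foot: black rubber foot, 40 mm across, 22 mm tall, standing on the cabinet's base board in front of the heel end; origin centre of its underside; leave it where it is
- tweeter: small dark loudspeaker driver, 52 mm across, 28 mm tall, standing on the base board behind the bar's heel end; origin centre of its underside; leave it
- driver: screwdriver with green handle lying on the bench left of the cabinet; leave it
- screw_tray: blue tray of screws, 100 x 70 x 22 mm, on the bench left of the cabinet; leave it
- adapter: black power adapter, 75 x 45 x 32 mm, on the bench right of the cabinet; leave it
- spare_knob: aluminium knob, 38 mm across, 20 mm tall, on the bench right of the cabinet; leave it
- grease: small jar, 44 mm across, 70 mm tall, on the bench right of the cabinet; leave it

How it is judged:
By the outcome, as a careful person would: the job done as asked, in the order asked, and still so for the second after the job is handed in, with the robot touching nothing.
It also fails if it takes over 72 s, if anything falls off the work surface, if the arm or the gripper's body presses on something with over 40 N, if the wrist force passes 120 N, or if a joint passes its speed limit or range.

ROBOT

A 6-joint arm with a two-finger parallel gripper is mounted at the origin on the work surface. World frame = base frame: x ahead of the robot, y to its left, z up, the work surface at z = 0. Lengths are in m, angles in rad, forces in N, time in s.
With the tool pointing down it reaches from about 0.4 to 0.825 m from the base axis. Payload 7 kg.
Tool frame: the origin (TCP) lies at the very end of the fingers, on their centre line; the grasp point (between the pads) lies 19 mm behind it (pinch_z is the distance from the TCP to the grasp point, in m); z points along the fingers, y is the direction in which the jaws open and shut (so a half turn about z gives the same grasp; the last joint's range is limited). The gripper opens to 85 mm and grips with 20 to 120 N. Pads are 22 mm wide; open, the fingers measure 114 mm over their backs; the gripper's body (76 mm by 85 mm) begins 54 mm behind the grasp point. The pads swing forward as they close: fully open they stand 13 mm farther back than shut.
Start: joints at [-0.902, 0.359, 0.012, 0, -1.224, -0.288], TCP at [0.251, -0.627, 0.231] pointing down, gripper open.
Joint ranges: [-3.07, 3.07], [-1.43, 2.12], [-1.02, 1.25], [-3.03, 1.67], [-3.05, -0], [-3.03, 3.03]. Speed limits (rad/s): [2.39, 2.39, 3.01, 3.14, 3.14, 3.14].

INTERFACE

Orientations are given as a unit quaternion [w, x, y, z].
In Python, from workcell import * gives the robot as it stands. The module is installed in compiled form; this text tells all that it offers.
- The arm moves only by the tool servo_tool, never from a script. Its argument "motion" is a list of rows, each a list of 4 numbers: the shift along the tool's x, y, z in mm, then the turn about the tool's z in degrees. In form: [[x, y, z, yaw], ...]. A call has 1 to 10 rows; each row is the pose to reach, as a shift and turn from the pose commanded when the call began, along the tool's axes at that moment; what a row does not reach only later rows make up. A row lasts 1/12 s, in which the tool goes at most 41.7 mm and 7.16 degrees, less where a joint would pass 70% of its speed; a pose out of reach is approached as far as the arm can. A call with a gripper value outside its range is refused whole. "hand" is the opening, from 0 (shut) to 1 (fully open), set as the call begins (left out, the last holds). The fingers move at their own pace and stop on an object; "force" is the grip in N (left out, the last holds). Time passes only in rows, so rows that repeat a pose let the fingers close. It gives the time, the measured TCP pose, the force and the opening at its end, in the units of the state.
- observe(): the state, without advancing time (a new reading comes with each control period).
- capture(name): name is "scene" or "top" or "wrist"; returns a dict with "pixels" (400x640x3 uint8, red, green, blue), "z_map" (400x640 float32, m along the optical axis (not along the pixel's ray), 0 where there is no reading), "fx", "fy", "cx", "cy" (pixels), "origin" and "attitude" of the camera in the world. Camera axes: x right, y down, z forward; pixel columns grow to the right and rows downward; lengths in m; the calibration is good to about 2 mm. A picture is of the moment at which its call begins.
- sign_off(): hands the job in, once; it reports no verdict.
The state is a dict: "clock": time; "joints": joint angles; "joint_velocities": joint speeds; "joint_torque": joint torques, N m; "tcp_pos": TCP position; "ee_rot": TCP orientation; "force": force on the tool from outside, world axes, zero at the start; "moment": the same for the moment, N m; "gripper_width": finger opening in m.
Only numpy, scipy, OpenCV 4.12 (cv2) and the standard library are available. Lean on these libraries where they do the work, as an engineer would, in place of code of your own. Each camera call takes 0.05 s, during which the arm holds its last target.

## Working session

There is one attempt and no reset: what is moved stays moved. The work goes in short steps, Python scripts to look and compute and a tool call to move; the robot and the scene stay as the last step left them, time stands still between calls to the robot, and variables do not carry over. Pictures are saved under pics/ and viewed, and the job is handed in when it is done.

Besides the shell and the picture viewer there is one more tool, called after "Request:" by a JSON object that holds its "name" and its "arguments". servo_tool: Moves the arm, as the interface text tells. Its arguments: {"type":"object","properties":{"motion":{"type":"array","items":{"type":"array","items":{"type":"number"}}},"hand":{"type":"number"},"force":{"type":"number"}},"required":["motion"]}

```bash
mkdir -p pics
cat > h.py <<'E'
from workcell import *
import numpy as np, cv2
def snap(n,f):
    c=capture(n); cv2.imwrite('pics/'+f+'.png',c['pixels'][:,:,::-1]); np.savez('pics/'+f+'.npz',**{k:np.array(v) for k,v in c.items()}); return c
def rotm(a):
    a=np.array(a,float)
    if a.shape==(3,3): return a
    from scipy.spatial.transform import Rotation as R
    return R.from_quat([a[1],a[2],a[3],a[0]]).as_matrix()
def world(c):
    z=c['z_map'];v,u=np.mgrid[:400,:640]
    p=np.stack([(u-c['cx'])/c['fx']*z,(v-c['cy'])/c['fy']*z,z],-1)
    return p@rotm(c['attitude']).T+np.array(c['origin'])
E
python3 - <<'E'
from h import *
print(observe())
for n in('scene','top'):
    c=snap(n,n+'0'); print(n,c['fx'],c['origin'],c['attitude'])
E
```

```text
{'clock': 0.0, 'joints': array([-9.01881733e-01,  3.59383339e-01,  1.10700900e-02, -3.64292713e-04,
       -1.22408888e+00, -2.88143265e-01]), 'joint_velocities': array([ 0.00111139,  0.00103769,  0.00111543, -0.00125357,  0.00048297,
       -0.00030072]), 'joint_torque': array([ 9.55299365e-04, -5.83332002e+01,  2.93416947e+01,  6.93645179e+00,
       -5.88651761e-03,  1.82091014e-05]), 'tcp_pos': array([ 0.25068676, -0.62621001,  0.23036831]), 'ee_rot': array([-2.17693314e-04, -1.89176630e-01,  9.81942732e-01,  7.91573342e-04]), 'force': array([-0.96628948,  0.50149097,  0.05750011]), 'moment': array([ 0.01955275, -0.045549  ,  0.02009969]), 'gripper_width': 0.08495844454240274}
scene 379.366317289232 [ 1.49154071 -0.31110524  0.69920173] [-0.39383287  0.7070229   0.51636038 -0.27997543]
top 418.02713145736374 [4.69865827e-01 4.59365968e-04 1.15662560e+00] [-0.0468623   0.71600709 -0.69576531  0.03237913]
```

View pics/top0.png

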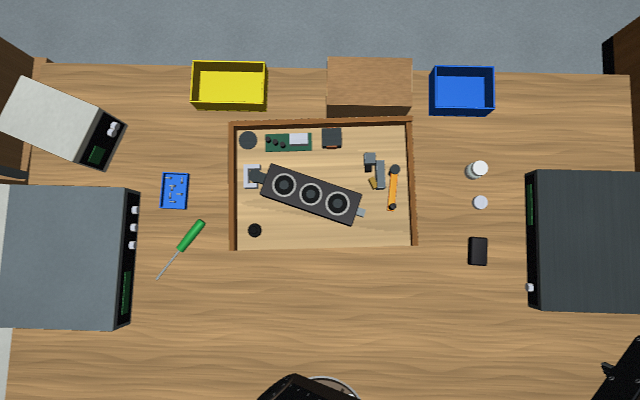

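View pics/scene0.png

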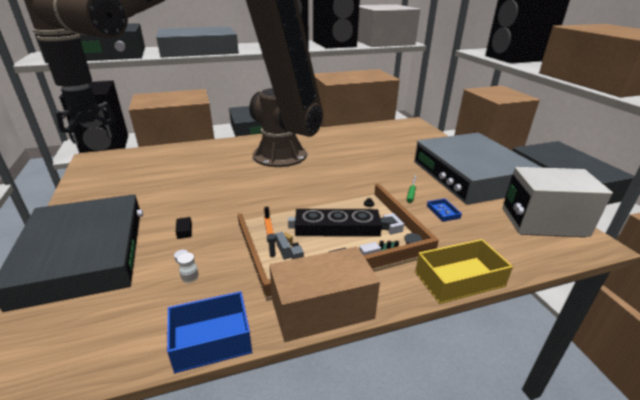

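The top view shows the cabinet at x 230-415, y 118-250. The heel socket is near (250,176), the bar's tongue near (361,212), the bracket near (375,172) and the keeper post at (394,169) with its knob at (391,207). Next I'll measure these.

Run:
```python
import numpy as np,cv2
from h import world
c=dict(np.load('pics/top0.npz'));P=world(c);np.save('pics/P0.npy',P)
im=c['pixels'][:,:,::-1]
cv2.imwrite('pics/z0.png',cv2.resize(im[110:260,222:422],(800,600),interpolation=cv2.INTER_CUBIC))
for n,(u,v) in dict(board=(300,235),board2=(260,210),rimL=(232,180),rimR=(415,200),rimrear=(320,121),barA=(297,179),bar2=(330,217),tongue=(361,212),keeper=(393,190),knob=(391,207),post=(394,169),heel=(258,176),br=(370,158),foot=(254,230)).items():
    print(n,P[v,u].round(4))
```

```text
board [0.4914 0.0718 0.0134]
board2 [0.5566 0.1843 0.0129]
rimL [0.6316 0.2561 0.0556]
rimR [ 0.5928 -0.2338  0.0425]
rimrear [0.7988 0.0256 0.0571]
barA [0.639  0.0823 0.0558]
bar2 [ 0.5401 -0.0083  0.0561]
tongue [ 0.5564 -0.0904  0.0458]
keeper [ 0.6142 -0.1705  0.0719]
knob [ 0.5661 -0.1599  0.11  ]
post [ 0.6684 -0.1713  0.0795]
heel [0.6459 0.1886 0.0455]
br [ 0.7031 -0.112   0.0453]
foot [0.5008 0.1947 0.0337]
```

View pics/z0.png

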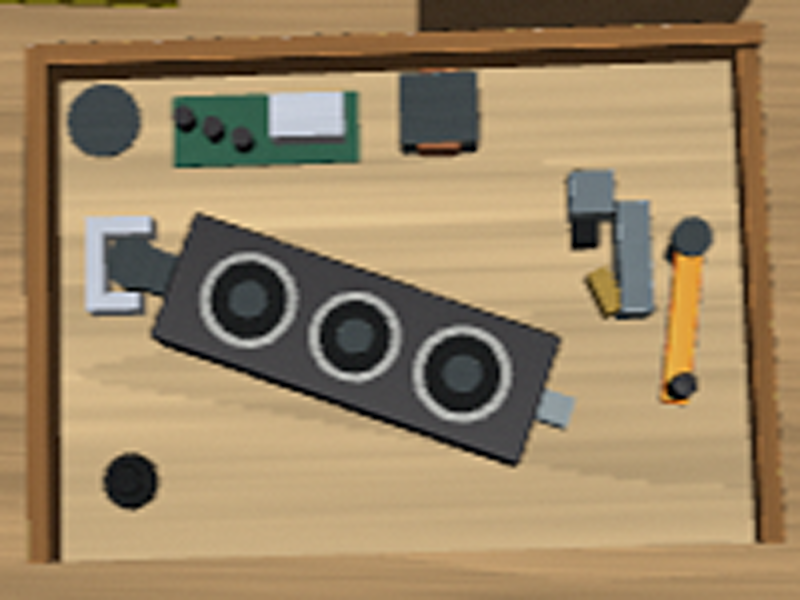

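Run:
```python
import numpy as np,cv2
P=np.load('pics/P0.npy');c=np.load('pics/top0.npz');im=c['pixels'].astype(int)
X,Y,Z=P[...,0],P[...,1],P[...,2]
v,u=np.mgrid[:400,:640]
def rect(m,n):
    m=m.astype(np.uint8);k,l,s,_=cv2.connectedComponentsWithStats(m);i=1+np.argmax(s[1:,4]);q=P[l==i]
    r=cv2.minAreaRect((q[:,:2]*1000).astype(np.float32)); print(n,len(q),r,'z',np.median(q[:,2]),'mean',q.mean(0).round(4)); return r,q
box=(u>240)&(u<410)&(v>125)&(v<245)
r,q=rect(box&(abs(Z-.057)<.004)&(u<372),'bar')
print(cv2.boxPoints(r))
sat=(im[...,0]-im[...,2])
rect(box&(sat>120)&(Z>.065)&(u>380),'keeper')
rect((abs(Z-.11)<.006)&(u>375)&(u<405)&(v>190)&(v<220),'knob')
rect((Z>.07)&(Z<.1)&(im.max(-1)<110)&(u>385)&(u<402)&(v>160)&(v<178),'post')
rect((u>230)&(u<256)&(im.min(-1)>140)&(v>160)&(v<192),'socket')
# right/left rims, rear rim
for nm,m in dict(L=(u<240)&(u>222)&(v>130)&(v<240)&(abs(Z-.057)<.004),R=(u>405)&(u<420)&(v>135)&(v<235)&(abs(Z-.042)<.004)).items():
    q=P[m]; f=np.polyfit(q[:,0],q[:,1],1); print(nm,len(q),f, f@[.65,1])
m=(abs(Z-.057)<.004)&(v<135)&(v>112)&(u>245)&(u<400); q=P[m]; f=np.polyfit(q[:,1],q[:,0],1);print('rear',f)
# outer extents: board inside the cabinet front edge
m=(abs(Z-.012)<.004)&(v>238)&(v<256)&(u>245)&(u<400)
q=P[m]; 
for a in np.arange(-.2,.2,.05):
    s=q[abs(q[:,1]-a)<.01]; print(round(a,2),s[:,0].min().round(4) if len(s) else None)
m=(Z>.045)&(Z<.06)&(u>360)&(u<390)&(v>145)&(v<195);rect(m,'bracket')
```

```text
bar 2960 ((600.1214599609375, 44.26360321044922), (259.151123046875, 89.99982452392578), 72.50518798828125) z 0.057352564267695194 mean [0.5994 0.0432 0.0573]
[[518.2501  -65.79049]
 [604.0869  -92.84618]
 [681.9928  154.31769]
 [596.156   181.37338]]
keeper 194 ((548.8058471679688, -106.31282043457031), (55.077152252197266, 259.795654296875), 48.44627380371094) z 0.07326814688168182 mean [ 0.6172 -0.1675  0.0789]
knob 31 ((570.1682739257812, -165.97300720214844), (12.941513061523438, 12.773337364196777), 4.339937686920166) z 0.10978857257366292 mean [ 0.5695 -0.1656  0.1095]
post 76 ((668.95166015625, -173.0422821044922), (24.06218147277832, 23.282625198364258), 45.13784408569336) z 0.07993574158359185 mean [ 0.6687 -0.1728  0.0795]
socket 184 ((563.7252197265625, 135.78317260742188), (322.43682861328125, 67.25284576416016), 43.47351837158203) z 0.041477334420377376 mean [0.648  0.2182 0.0439]
L 586 [0.0552001 0.2226197] 0.2584997653732978
R 517 [ 0.05526872 -0.26138846] -0.22546379622766433
rear [-0.06284786  0.80238094]
-0.2 0.4722
-0.15 0.4679
-0.1 0.4665
-0.05 0.4622
-0.0 0.4608
0.05 0.4566
0.1 0.4551
0.15 0.4509
bracket 378 ((671.169677734375, -125.69127655029297), (98.3942642211914, 50.47469711303711), 4.917718410491943) z 0.05218854060743505 mean [ 0.6662 -0.1314  0.0515]
```

Request:
{"name": "servo_tool", "arguments": {"motion": [[-15,15,0,0],[-40,42,0,0],[-66,70,0,0],[-92,97,0,0],[-118,124,0,0],[-144,151,0,0],[-170,178,0,0],[-195,204,0,0],[-215,225,0,0],[-225,236,0,0]], "hand": 0}}

```text
clock: 0.93
tcp_pos: [0.3726, -0.3213, 0.2313]
ee_rot: [0.0, -0.19, 0.982, 0.0]
force: [0.6, 0.8, 0.2]
gripper_width: -0.0001
```

Request:
{"name": "servo_tool", "arguments": {"motion": [[-15,15,0,4],[-40,42,0,8],[-66,70,0,12],[-92,97,0,16],[-118,124,0,21],[-144,151,0,26],[-170,178,0,31],[-195,204,0,35],[-217,228,0,38],[-229,240,0,39.3]]}}

```text
clock: 1.77
tcp_pos: [0.4962, -0.0131, 0.2311]
ee_rot: [0.0, 0.153, 0.988, 0.0]
force: [0.7, -0.3, 0.1]
gripper_width: 0.0003
```

Request:
{"name": "servo_tool", "arguments": {"motion": [[0,0,15,0],[0,0,40,0],[0,0,70,0],[0,0,100,0],[0,0,130,0],[0,0,160,0],[0,0,185,0],[0,0,200,0],[0,0,205,0],[0,0,205,0]]}}

```text
clock: 2.6
tcp_pos: [0.4945, -0.0163, 0.025]
ee_rot: [-0.001, 0.152, 0.988, -0.001]
force: [-0.0, -0.7, -0.3]
gripper_width: 0.0
```

Run:
```python
from h import *
c=snap('top','top1');cv2.imwrite('pics/z1.png',cv2.resize(c['pixels'][110:260,222:422,::-1],(800,600),interpolation=cv2.INTER_CUBIC))
s=observe();print(s['tcp_pos'],s['force'],s['clock'])
```

```text
[ 0.49533996 -0.01607977  0.0262023 ] [-0.75313004  0.20497539 -0.23751088] 2.65
```

View pics/z1.png

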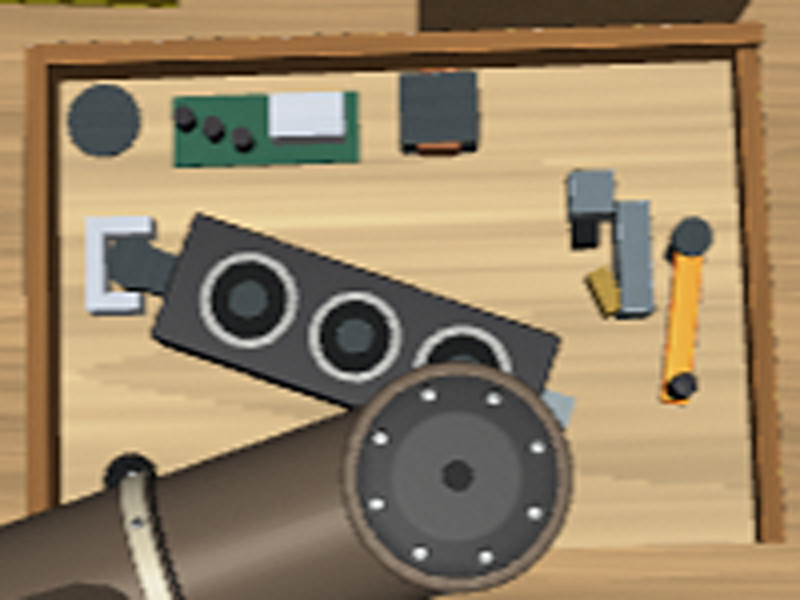

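Run:
```python
import numpy as np
for t in np.arange(0,.44,.02):
    c,s=np.cos(t),np.sin(t)
    print(round(t,3),round(-(-56*c+250*s+82),1),round(-56*s-250*c+249,1),round(-np.degrees(t),2))
```

```text
0.0 -26.0 -1.0 -0.0
0.02 -31.0 -2.1 -1.15
0.04 -36.0 -3.0 -2.29
0.06 -41.1 -3.9 -3.44
0.08 -46.2 -4.7 -4.58
0.1 -51.2 -5.3 -5.73
0.12 -56.3 -5.9 -6.88
0.14 -61.4 -6.4 -8.02
0.16 -66.5 -6.7 -9.17
0.18 -71.7 -7.0 -10.31
0.2 -76.8 -7.1 -11.46
0.22 -81.9 -7.2 -12.61
0.24 -87.0 -7.1 -13.75
0.26 -92.2 -7.0 -14.9
0.28 -97.3 -6.7 -16.04
0.3 -102.4 -6.4 -17.19
0.32 -107.5 -5.9 -18.33
0.34 -112.6 -5.4 -19.48
0.36 -117.7 -4.7 -20.63
0.38 -122.7 -3.9 -21.77
0.4 -127.8 -3.1 -22.92
0.42 -132.8 -2.1 -24.06
```

Request:
{"name": "servo_tool", "arguments": {"motion": [[-6,0,0,0],[-13,-0.5,0,0],[-19,-1,0,0],[-22,-1,0,0],[-24,-1,0,0],[-26,-1,0,0],[-28,-1.5,0,-0.5],[-30,-2,0,-1],[-31,-2,0,-1.1],[-31,-2,0,-1.1]]}}

```text
clock: 3.48
tcp_pos: [0.5237, -0.0276, 0.0261]
ee_rot: [-0.001, 0.142, 0.99, -0.0]
force: [-3.6, -1.1, 2.0]
gripper_width: 0.0001
```

```bash
cat > arc.py <<'E'
import numpy as np,sys
t0=float(sys.argv[1])
for t in map(float,sys.argv[2:]):
    d=t-t0;c,s=np.cos(d),np.sin(d)
    print([round(-(-56*c+250*s+56),1),round(-56*s-250*c+250,1),0,round(-np.degrees(d),1)],end=', ')
E
python3 arc.py .02 .03 .045 .06 .075 .09 .105 .12 .13 .14 .14; echo; python3 arc.py .14 .145 .155 .165 .172 .18 .187 .193 .2 .205 .205
```

```text
[np.float64(-2.5), np.float64(-0.5), 0, np.float64(-0.6)], [np.float64(-6.3), np.float64(-1.3), 0, np.float64(-1.4)], [np.float64(-10.0), np.float64(-2.0), 0, np.float64(-2.3)], [np.float64(-13.8), np.float64(-2.7), 0, np.float64(-3.2)], [np.float64(-17.6), np.float64(-3.3), 0, np.float64(-4.0)], [np.float64(-21.4), np.float64(-3.9), 0, np.float64(-4.9)], [np.float64(-25.2), np.float64(-4.3), 0, np.float64(-5.7)], [np.float64(-27.8), np.float64(-4.6), 0, np.float64(-6.3)], [np.float64(-30.3), np.float64(-4.9), 0, np.float64(-6.9)], [np.float64(-30.3), np.float64(-4.9), 0, np.float64(-6.9)], 
[np.float64(-1.3), np.float64(-0.3), 0, np.float64(-0.3)], [np.float64(-3.8), np.float64(-0.8), 0, np.float64(-0.9)], [np.float64(-6.3), np.float64(-1.3), 0, np.float64(-1.4)], [np.float64(-8.0), np.float64(-1.7), 0, np.float64(-1.8)], [np.float64(-10.0), np.float64(-2.0), 0, np.float64(-2.3)], [np.float64(-11.8), np.float64(-2.4), 0, np.float64(-2.7)], [np.float64(-13.3), np.float64(-2.6), 0, np.float64(-3.0)], [np.float64(-15.1), np.float64(-2.9), 0, np.float64(-3.4)], [np.float64(-16.4), np.float64(-3.1), 0, np.float64(-3.7)], [np.float64(-16.4), np.float64(-3.1), 0, np.float64(-3.7)],
```

Request:
{"name": "servo_tool", "arguments": {"motion": [[-2.5,-0.5,0,-0.6],[-6.3,-1.3,0,-1.4],[-10,-2,0,-2.3],[-13.8,-2.7,0,-3.2],[-17.6,-3.3,0,-4.0],[-21.4,-3.9,0,-4.9],[-25.2,-4.3,0,-5.7],[-27.8,-4.6,0,-6.3],[-30.3,-4.9,0,-6.9],[-30.3,-4.9,0,-6.9]]}}

```text
clock: 4.32
tcp_pos: [0.5528, -0.0406, 0.0264]
ee_rot: [0.0, 0.082, 0.997, -0.0]
force: [-0.7, -0.6, -0.0]
gripper_width: 0.0
```

Run:
```python
from h import *
c=snap('top','top2');cv2.imwrite('pics/z2.png',cv2.resize(c['pixels'][110:260,222:422,::-1],(800,600),interpolation=cv2.INTER_CUBIC))
c=snap('wrist','w2')
s=observe();print(s['tcp_pos'],s['force'],s['clock'])
```

```text
[ 0.55274194 -0.0404556   0.02655528] [ 0.63475694 -0.20843224  0.01714906] 4.4167
```

View pics/z2.png

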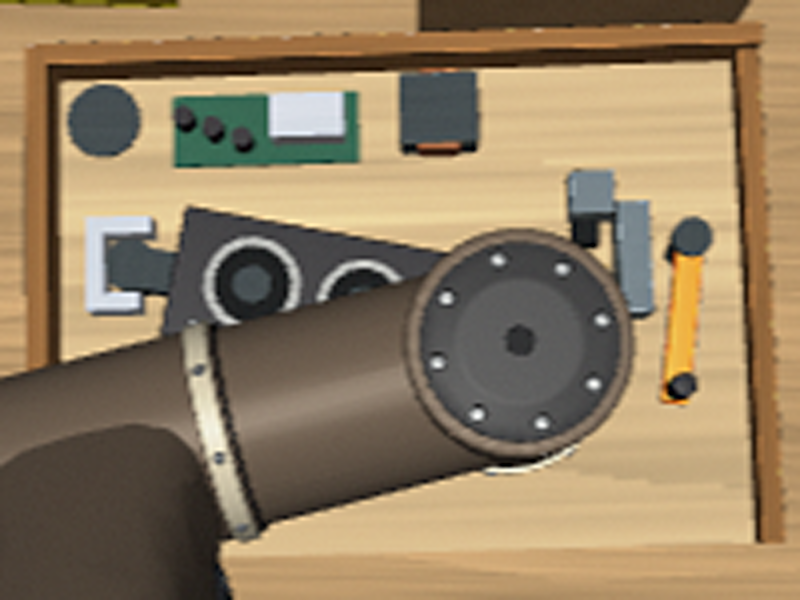

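View pics/w2.png

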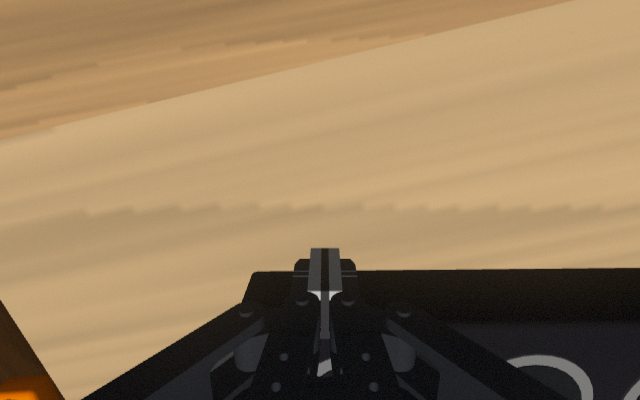

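The top view shows the bar swung in to about -0.2 rad with its heel still in the socket at (140,265) of the zoom. The wrist view shows the shut fingers flat against the bar's front face. I'll carry on along the arc.

Request:
{"name": "servo_tool", "arguments": {"motion": [[-1.3,-0.3,0,-0.3],[-3.8,-0.8,0,-0.9],[-6.3,-1.3,0,-1.4],[-8,-1.7,0,-1.8],[-10,-2,0,-2.3],[-11.8,-2.4,0,-2.7],[-13.3,-2.6,0,-3],[-15.1,-2.9,0,-3.4],[-16.4,-3.1,0,-3.7],[-16.4,-3.1,0,-3.7]]}}

```text
clock: 5.25
tcp_pos: [0.568, -0.0464, 0.0263]
ee_rot: [0.0, 0.05, 0.999, -0.0]
force: [-3.3, -0.5, 1.9]
gripper_width: -0.0003
```

```bash
python3 arc.py .205 .208 .211 .214 .217 .22 .223 .226 .229 ; echo; python3 -c "
from h import *
s=observe();print(s['force'],s['tcp_pos'])"
```

```text
[np.float64(-0.8), np.float64(-0.2), 0, np.float64(-0.2)], [np.float64(-1.5), np.float64(-0.3), 0, np.float64(-0.3)], [np.float64(-2.3), np.float64(-0.5), 0, np.float64(-0.5)], [np.float64(-3.0), np.float64(-0.7), 0, np.float64(-0.7)], [np.float64(-3.8), np.float64(-0.8), 0, np.float64(-0.9)], [np.float64(-4.5), np.float64(-1.0), 0, np.float64(-1.0)], [np.float64(-5.3), np.float64(-1.1), 0, np.float64(-1.2)], [np.float64(-6.0), np.float64(-1.3), 0, np.float64(-1.4)], 
[-3.33347417 -0.45577692  1.89589139] [ 0.56799404 -0.04640902  0.02625566]
```

Request:
{"name": "servo_tool", "arguments": {"motion": [[-1.5,-0.3,0,-0.3],[-3,-0.7,0,-0.7],[-4.5,-1,0,-1],[-6,-1.3,0,-1.4]]}}

```text
clock: 5.58
tcp_pos: [0.5738, -0.0482, 0.0263]
ee_rot: [0.0, 0.038, 0.999, -0.0]
force: [-3.9, 0.2, 1.2]
gripper_width: -0.0001
```

Request:
{"name": "servo_tool", "arguments": {"motion": [[-1.5,-0.3,0,-0.3],[-3,-0.7,0,-0.7],[-4.5,-1,0,-1],[-6,-1.3,0,-1.4]]}}

```text
clock: 5.92
tcp_pos: [0.579, -0.0499, 0.0263]
ee_rot: [-0.001, 0.026, 1.0, 0.0]
force: [-6.8, 1.7, 3.8]
gripper_width: -0.0002
```

Request:
{"name": "servo_tool", "arguments": {"motion": [[-1.2,-0.3,0,-0.3],[-2.4,-0.6,0,-0.6],[-3.6,-0.8,0,-0.8]]}}

```text
clock: 6.17
tcp_pos: [0.5822, -0.0509, 0.0262]
ee_rot: [-0.001, 0.019, 1.0, -0.0]
force: [-7.4, 1.9, 6.3]
gripper_width: -0.0001
```

Request:
{"name": "servo_tool", "arguments": {"motion": [[-1.2,-0.3,0,-0.3],[-2.4,-0.6,0,-0.6],[-3.6,-0.8,0,-0.8]]}}

```text
clock: 6.42
tcp_pos: [0.5864, -0.0518, 0.0262]
ee_rot: [-0.0, 0.012, 1.0, 0.0]
force: [-4.2, 0.5, 2.3]
gripper_width: -0.0001
```

Request:
{"name": "servo_tool", "arguments": {"motion": [[-1.2,-0.3,0,-0.3],[-2.4,-0.5,0,-0.6],[-3.6,-0.7,0,-0.8]]}}

```text
clock: 6.67
tcp_pos: [0.5902, -0.0526, 0.0262]
ee_rot: [-0.0, 0.005, 1.0, -0.0]
force: [-4.6, 1.4, 1.2]
gripper_width: 0.0005
```

Request:
{"name": "servo_tool", "arguments": {"motion": [[-1.2,-0.3,0,-0.3],[-2.4,-0.5,0,-0.6],[-3.6,-0.7,0,-0.8]]}}

```text
clock: 6.92
tcp_pos: [0.5939, -0.0533, 0.0262]
ee_rot: [0.0, -0.002, 1.0, 0.0]
force: [-4.3, 1.9, -0.7]
gripper_width: -0.0002
```

Request:
{"name": "servo_tool", "arguments": {"motion": [[-1,-0.2,0,-0.2],[-2,-0.3,0,-0.5],[-3,-0.5,0,-0.7]]}}

```text
clock: 7.17
tcp_pos: [0.5969, -0.0538, 0.0262]
ee_rot: [-0.0, -0.008, 1.0, -0.0]
force: [-3.4, 2.3, -1.1]
gripper_width: -0.0001
```

Request:
{"name": "servo_tool", "arguments": {"motion": [[-0.7,-0.1,0,-0.2],[-1.4,-0.2,0,-0.3],[-2,-0.3,0,-0.4]]}}

```text
clock: 7.42
tcp_pos: [0.5989, -0.0541, 0.0262]
ee_rot: [0.0, -0.012, 1.0, 0.0]
force: [-2.9, 0.5, -1.1]
gripper_width: 0.0001
```

Request:
{"name": "servo_tool", "arguments": {"motion": [[-0.7,-0.1,0,-0.2],[-1.4,-0.2,0,-0.3],[-2,-0.3,0,-0.4]]}}

```text
clock: 7.67
tcp_pos: [0.6013, -0.0544, 0.0265]
ee_rot: [0.0, -0.015, 1.0, -0.0]
force: [-2.1, 0.5, 0.4]
gripper_width: 0.0
```

Request:
{"name": "servo_tool", "arguments": {"motion": [[-0.7,-0.1,0,-0.2],[-1.4,-0.2,0,-0.3],[-2,-0.3,0,-0.4]]}}

```text
clock: 7.92
tcp_pos: [0.602, -0.0546, 0.0264]
ee_rot: [-0.001, -0.018, 1.0, -0.0]
force: [-7.7, 2.6, 5.0]
gripper_width: 0.0
```

Request:
{"name": "servo_tool", "arguments": {"motion": [[-0.5,0,0,0],[-1,0,0,0],[-1,0,0,0]]}}

```text
clock: 8.17
tcp_pos: [0.6022, -0.0547, 0.0264]
ee_rot: [-0.001, -0.018, 1.0, -0.0]
force: [-8.8, 1.0, 5.7]
gripper_width: 0.0002
```

Request:
{"name": "servo_tool", "arguments": {"motion": [[-0.5,0,0,0],[-1,0,0,0],[-1,0,0,0]]}}

```text
clock: 8.42
tcp_pos: [0.6025, -0.0547, 0.0263]
ee_rot: [-0.002, -0.018, 1.0, -0.0]
force: [-10.6, 1.8, 6.8]
gripper_width: -0.0
```

```bash
python3 -c "
from h import *
c=snap('scene','s3');cv2.imwrite('pics/s3z.png',cv2.resize(c['pixels'][180:280,220:440,::-1],(800,364),interpolation=cv2.INTER_CUBIC))
s=observe();print(s['force'],s['tcp_pos'],s['clock'])"
```

```text
[-9.47737023  1.89252906  7.60821174] [ 0.60249911 -0.05472696  0.02631015] 8.4667
```

View pics/s3z.png

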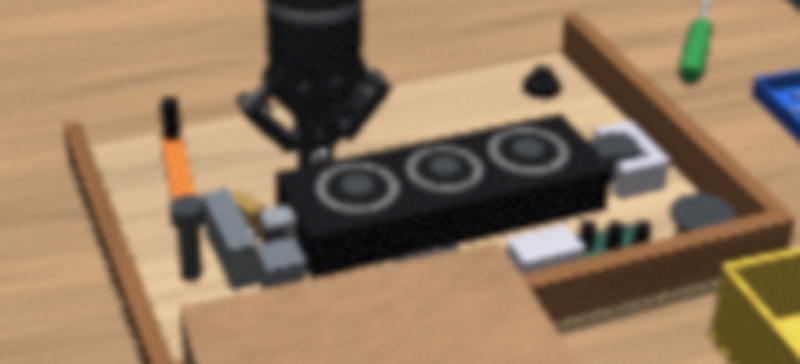

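The scene view shows the bar home, with its heel in the socket at (620,150) and the free end against the bracket near (280,230). The push is rising as it would on the buffer, so I'll raise it to about 13 N and hold.

Request:
{"name": "servo_tool", "arguments": {"motion": [[-0.7,0,0,0],[-1.3,0,0,0],[-1.3,0,0,0]]}}

```text
clock: 8.72
tcp_pos: [0.6029, -0.0548, 0.0262]
ee_rot: [-0.003, -0.018, 1.0, -0.0]
force: [-13.3, 2.4, 9.5]
gripper_width: 0.0002
```

Request:
{"name": "servo_tool", "arguments": {"motion": [[-0.3,0,0,0],[-0.6,0,0,0],[-0.6,0,0,0]]}}

```text
clock: 8.97
tcp_pos: [0.6029, -0.0549, 0.0261]
ee_rot: [-0.003, -0.018, 1.0, -0.0]
force: [-13.9, 2.7, 9.9]
gripper_width: 0.0002
```

Holding.

Request:
{"name": "servo_tool", "arguments": {"motion": [[0,0,0,0],[0,0,0,0],[0,0,0,0],[0,0,0,0]]}}

```text
clock: 9.3
tcp_pos: [0.6029, -0.0548, 0.0261]
ee_rot: [-0.003, -0.018, 1.0, -0.0]
force: [-14.6, 1.8, 10.0]
gripper_width: -0.0002
```

Request:
{"name": "servo_tool", "arguments": {"motion": [[0,0,0,0],[0,0,0,0],[0,0,0,0],[0,0,0,0]]}}

```text
clock: 9.63
tcp_pos: [0.6029, -0.0549, 0.0261]
ee_rot: [-0.003, -0.018, 1.0, -0.0]
force: [-15.1, 2.2, 11.3]
gripper_width: 0.0004
```

Held above 13 N for 0.9 s. Backing off.

Request:
{"name": "servo_tool", "arguments": {"motion": [[1.5,0,0,0],[4,0,0,0],[9,0,0,0],[20,0,0,0],[35,0,0,0],[50,0,0,0],[65,0,0,0],[70,0,0,0]]}}

```text
clock: 10.3
tcp_pos: [0.5356, -0.0571, 0.0267]
ee_rot: [0.0, -0.018, 1.0, 0.0]
force: [-1.1, -0.7, -0.3]
gripper_width: 0.0002
```

Request:
{"name": "servo_tool", "arguments": {"motion": [[10,0,-10,0],[25,0,-30,0],[40,0,-60,0],[50,0,-90,0],[60,0,-120,0],[60,0,-140,0],[60,0,-150,0],[60,0,-150,0]]}}

```text
clock: 10.97
tcp_pos: [0.4791, -0.0589, 0.1795]
ee_rot: [0.003, -0.019, 1.0, 0.0]
force: [1.6, -0.8, 0.1]
gripper_width: 0.0001
```

Run:
```python
from h import *
c=snap('top','top4');cv2.imwrite('pics/z4.png',cv2.resize(c['pixels'][110:260,222:422,::-1],(800,600),interpolation=cv2.INTER_CUBIC))
P=world(c);Z=P[...,2];v,u=np.mgrid[:400,:640]
m=((u>240)&(u<366)&(v>125)&(v<245)&(abs(Z-.057)<.004)).astype(np.uint8);k,l,s,_=cv2.connectedComponentsWithStats(m);i=1+np.argmax(s[1:,4]);q=P[l==i]
r=cv2.minAreaRect((q[:,:2]*1000).astype(np.float32));print(r,cv2.boxPoints(r))
c=snap('scene','s4');cv2.imwrite('pics/s4z.png',cv2.resize(c['pixels'][180:280,220:330,::-1],(660,600),interpolation=cv2.INTER_CUBIC))
s=observe();print(s['tcp_pos'],s['ee_rot'],s['force'],s['clock'])
```

```text
((653.843994140625, 37.36554718017578), (90.33554077148438, 257.4561767578125), 2.3458352088928223) [[603.44507 164.13698]
 [613.98303 -93.10343]
 [704.2429  -89.40588]
 [693.70496 167.83453]]
[ 0.47725792 -0.0590594   0.17626782] [ 6.11716012e-04 -1.84320981e-02  9.99829897e-01  2.45017119e-04] [-0.48136906 -0.19432139  0.15259488] 11.0667
```

View pics/z4.png

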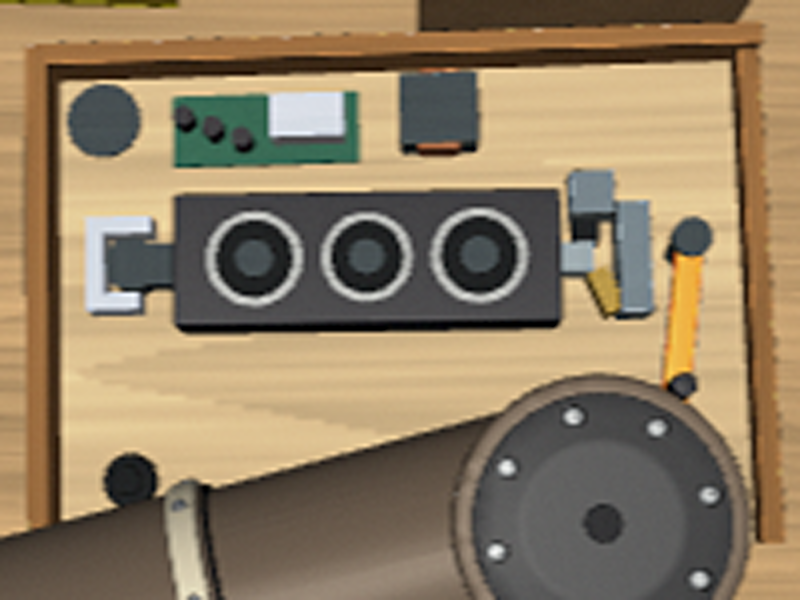

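View pics/s4z.png

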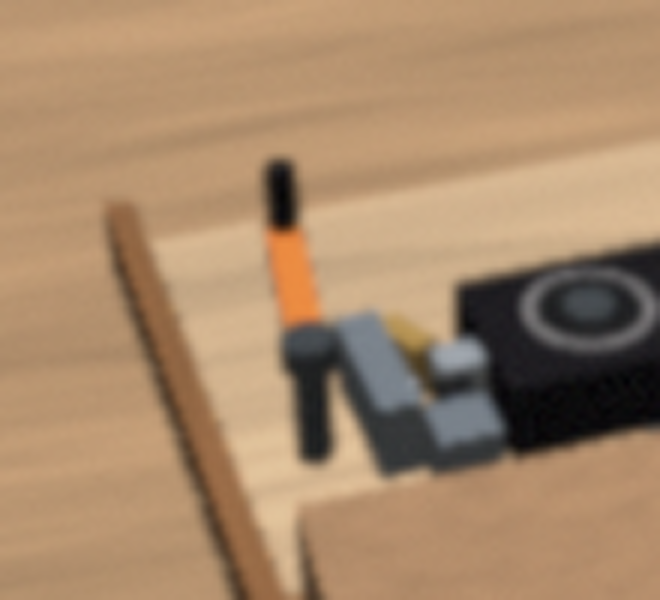

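The top view shows the bar home: the heel at (140,262), the tongue at (578,257) and the brass catch at (605,290), fully out in front of it. The bar's angle is about -0.02 rad. Next is the keeper, with its knob at (682,383).

Request:
{"name": "servo_tool", "arguments": {"motion": [[-10,-17,0,1],[-26,-43,0,2],[-42,-70,0,3],[-58,-98,0,4],[-72,-122,0,5],[-82,-138,0,6.2],[-86,-144,0,6.2],[-86,-144,0,6.2]]}}

```text
clock: 11.73
tcp_pos: [0.5681, -0.2012, 0.1738]
ee_rot: [-0.002, 0.036, 0.999, -0.0]
force: [0.1, 0.5, 0.1]
gripper_width: -0.0
```

Request:
{"name": "servo_tool", "arguments": {"motion": [[0,0,15,0],[0,0,40,0],[0,0,65,0],[0,0,85,0],[0,0,93,0],[0,0,94,0],[0,0,94,0]]}}

```text
clock: 12.32
tcp_pos: [0.5679, -0.1995, 0.0823]
ee_rot: [-0.0, 0.035, 0.999, -0.0]
force: [0.3, -0.5, 0.4]
gripper_width: 0.0003
```

Run:
```python
from h import *
c=snap('wrist','w5')
c=snap('scene','s5');cv2.imwrite('pics/s5z.png',cv2.resize(c['pixels'][150:280,200:340,::-1],(646,600),interpolation=cv2.INTER_CUBIC))
s=observe();print(s['tcp_pos'],s['ee_rot'],s['force'],s['clock'],s['joints'])
```

```text
[ 0.56888185 -0.19977589  0.08357085] [ 9.00044781e-04  3.52364320e-02  9.99378589e-01 -1.41225479e-04] [ 0.33036157  0.12611495 -0.06192249] 12.4167 [-1.37767679e-02  3.73107979e-01 -3.36922148e-01  4.23979387e-04
 -8.58972633e-01 -1.62778371e+00]
```

View pics/w5.png

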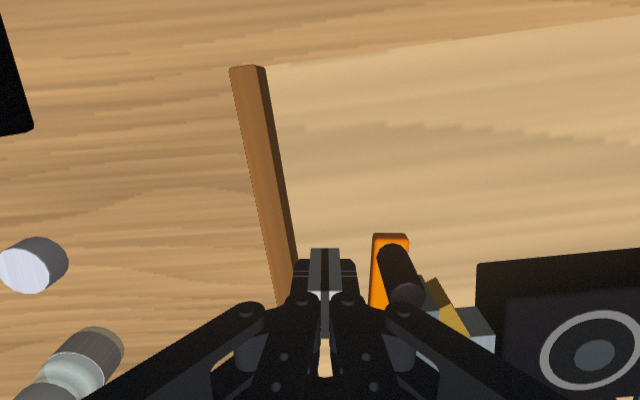

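View pics/s5z.png

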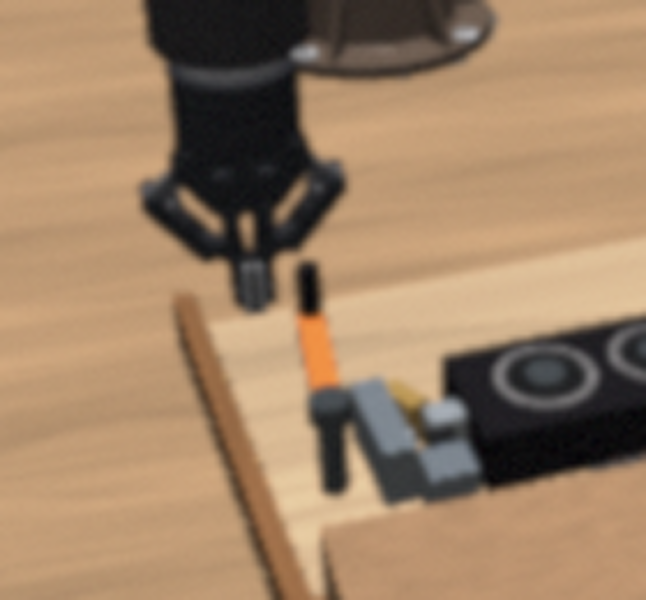

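Request:
{"name": "servo_tool", "arguments": {"motion": [[0,0,-10,-3],[0,0,-30,-9],[0,0,-40,-15],[0,0,-40,-21],[0,0,-40,-27],[0,0,-40,-33],[0,0,-40,-39],[0,0,-40,-43],[0,0,-40,-45],[0,0,-40,-45]]}}

```text
clock: 13.25
tcp_pos: [0.5687, -0.2, 0.1239]
ee_rot: [0.001, -0.35, 0.937, -0.001]
force: [-0.4, 0.3, 0.2]
gripper_width: -0.0002
```

Request:
{"name": "servo_tool", "arguments": {"motion": [[0,0,0,-3],[0,0,0,-9],[0,0,0,-15],[0,0,0,-21],[0,0,0,-27],[0,0,5,-33],[0,0,15,-39],[0,0,30,-43],[0,0,38,-45],[0,0,38,-45]]}}

```text
clock: 14.08
tcp_pos: [0.5673, -0.1998, 0.0834]
ee_rot: [-0.0, -0.681, 0.732, 0.001]
force: [0.8, -0.3, 0.2]
gripper_width: 0.0003
```

```bash
cat > keep.py <<'E'
import numpy as np,sys
from h import *
s=observe();p=s['tcp_pos'][:2]*1000;A=rotm(s['ee_rot'])
print(s['tcp_pos'],s['joints'][5],s['force'],'tool x',A[:2,0],'y',A[:2,1])
psi=.059;post=np.array([669,-173.]);D=float(sys.argv[1])
Rp=np.array([[np.cos(psi),-np.sin(psi)],[np.sin(psi),np.cos(psi)]])
ax=np.arctan2(A[1,0],A[0,0])
for k in map(float,sys.argv[2:]):
    kn=post+100*Rp@[-np.cos(k),np.sin(k)];t=Rp@[np.sin(k),np.cos(k)]
    f=kn-D*t; d=f-p
    want=np.arctan2(-t[1],-t[0]); dy=(want-ax+np.pi)%(2*np.pi)-np.pi
    print(k,f.round(0),[float(round(d@A[:2,0],1)),float(round(d@A[:2,1],1)),0,float(round(-np.degrees(dy),1))])
E
python3 keep.py 19 0 .1 .13 .2 .3 .4
```

```text
[ 0.56728318 -0.19981161  0.08343345] -0.05676605330402678 [ 0.77587358 -0.27704331  0.16266446] tool x [-0.07130532 -0.9974545 ] y [-0.99745345  0.07130487]
0.0 [ 570. -198.] [-2.2, -2.9, 0, -7.5]
0.1 [ 568. -188.] [-12.0, -0.2, 0, -1.7]
0.13 [ 568. -185.] [-15.0, 0.4, 0, -0.0]
0.2 [ 567. -178.] [-22.0, 1.5, 0, 4.0]
0.3 [ 567. -168.] [-32.2, 2.2, 0, 9.7]
0.4 [ 568. -157.] [-42.3, 1.9, 0, 15.4]
```

Request:
{"name": "servo_tool", "arguments": {"motion": [[-5,0,0,0],[-12,0,0,0],[-15,0.4,0,0],[-18,1,0,2],[-22,1.5,0,4],[-27,2,0,7],[-32,2.2,0,9.7],[-37,2,0,12.5],[-42,2,0,15.4],[-42,2,0,15.4]]}}

```text
clock: 14.92
tcp_pos: [0.5697, -0.1569, 0.0853]
ee_rot: [0.001, -0.576, 0.817, -0.0]
force: [-1.0, -0.2, 0.4]
gripper_width: -0.0
```

```bash
python3 keep.py 19 .4 .45 .5 .55 .6 .65 .7 .75 .8
python3 - <<'E'
from h import *
snap('wrist','w6')
E
```

```text
[ 0.56965097 -0.15690666  0.08525631] -0.40395773121176887 [-1.00597284 -0.19133286  0.36093605] tool x [-0.33539691 -0.94207675] y [-0.94207556  0.33539738]
0.4 [ 568. -157.] [0.9, 1.0, 0, -0.1]
0.45 [ 569. -152.] [-4.1, 1.8, 0, 2.8]
0.5 [ 570. -147.] [-9.1, 2.4, 0, 5.7]
0.55 [ 572. -143.] [-14.2, 2.7, 0, 8.5]
0.6 [ 573. -138.] [-19.3, 2.8, 0, 11.4]
0.65 [ 575. -133.] [-24.4, 2.6, 0, 14.3]
0.7 [ 577. -128.] [-29.5, 2.2, 0, 17.1]
0.75 [ 580. -124.] [-34.5, 1.5, 0, 20.0]
0.8 [ 582. -120.] [-39.5, 0.5, 0, 22.9]
```

View pics/w6.png

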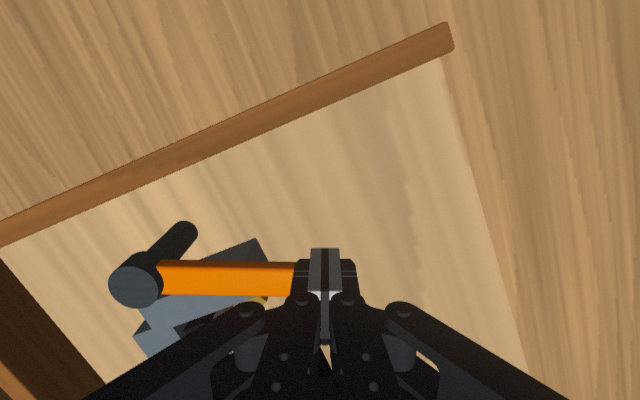

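The wrist view shows the post at (135,285) and the orange arm running level to the fingers at (325,280), so the fingers have the knob and the arm is following.

Request:
{"name": "servo_tool", "arguments": {"motion": [[-2,1,0,1.5],[-5,1.8,1,3.3],[-9,2.4,1,5.7],[-14,2.7,1,8.5],[-19,2.8,2,11.4],[-24.4,2.6,2,14.3],[-29.5,2.2,2,17.1],[-34.5,1.5,2,20],[-39.5,0.5,2,22.9],[-39.5,0.5,2,22.9]]}}

```text
clock: 15.8
tcp_pos: [0.5822, -0.1201, 0.0827]
ee_rot: [0.0, -0.404, 0.915, -0.0]
force: [1.0, 0.5, -0.3]
gripper_width: -0.0001
```

```bash
python3 keep.py 19 .8 .85 .9 .95 1.0 1.05 1.1 1.15 1.2
```

```text
[ 0.58221638 -0.12005578  0.08266333] -0.8653440513777126 [ 1.02693537  0.4880897  -0.32184529] tool x [-0.67430786 -0.73845024] y [-0.7384501   0.67430797]
0.8 [ 582. -120.] [-0.5, 0.2, 0, 0.1]
0.85 [ 585. -115.] [-5.5, 1.1, 0, 2.9]
0.9 [ 588. -111.] [-10.6, 1.6, 0, 5.8]
0.95 [ 591. -107.] [-15.7, 1.9, 0, 8.7]
1.0 [ 595. -103.] [-20.8, 2.0, 0, 11.5]
1.05 [ 598. -100.] [-25.9, 1.8, 0, 14.4]
1.1 [602. -96.] [-30.9, 1.4, 0, 17.2]
1.15 [606. -93.] [-36.0, 0.7, 0, 20.1]
1.2 [610. -90.] [-41.0, -0.3, 0, 23.0]
```

Request:
{"name": "servo_tool", "arguments": {"motion": [[-2,0.5,0,1.2],[-5.5,1,0,2.9],[-10.6,1.6,0,5.8],[-15.7,1.9,0,8.7],[-20.8,2,0,11.5],[-25.9,1.8,0,14.4],[-30.9,1.4,0,17.2],[-36,0.7,0,20.1],[-41,-0.3,0,23],[-41,-0.3,0,23]]}}

```text
clock: 16.63
tcp_pos: [0.6101, -0.0902, 0.0824]
ee_rot: [0.0, -0.213, 0.977, -0.0]
force: [0.1, 0.1, -0.9]
gripper_width: -0.0
```

```bash
python3 keep.py 19 1.25 1.3 1.35 1.4 1.45 1.5 1.53 1.571 1.6
python3 - <<'E'
from h import *
snap('wrist','w7')
E
```

```text
[ 0.61006643 -0.09022045  0.08237856] -1.311363602491274 [ 0.05941966  0.06954044 -0.91903119] tool x [-0.90940735 -0.41590648] y [-0.41590646  0.90940739]
1.25 [614. -87.] [-5.1, 1.0, 0, 2.8]
1.3 [619. -85.] [-10.2, 1.6, 0, 5.7]
1.35 [623. -82.] [-15.2, 1.9, 0, 8.5]
1.4 [628. -80.] [-20.3, 2.0, 0, 11.4]
1.45 [632. -78.] [-25.4, 1.8, 0, 14.3]
1.5 [637. -76.] [-30.5, 1.4, 0, 17.1]
1.53 [640. -75.] [-33.5, 1.0, 0, 18.9]
1.571 [644. -74.] [-37.6, 0.3, 0, 21.2]
1.6 [647. -74.] [-40.5, -0.3, 0, 22.9]
```

View pics/w7.png

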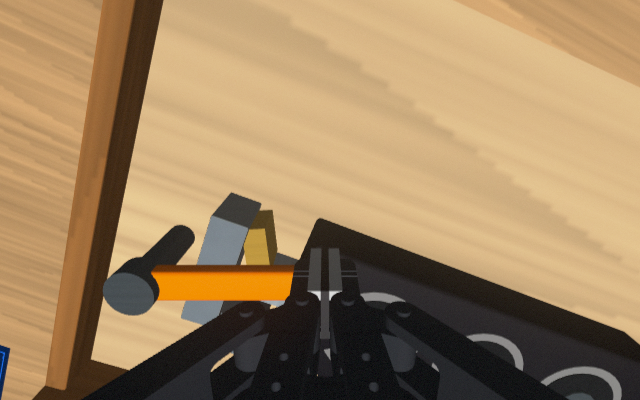

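The keeper has followed to about 1.2 rad, its arm running from the post at (130,285) to the fingers at (300,285). I'll take it gently to the stop.

Request:
{"name": "servo_tool", "arguments": {"motion": [[-2,0.5,0,1],[-5,1,0,2.8],[-10,1.6,0,5.7],[-15,1.9,0,8.5],[-20,2,0,11.4],[-24,1.8,0,13.5],[-28,1.6,0,15.7],[-31,1.4,0,17.4],[-32.5,1.2,0,18.3],[-32.5,1.2,0,18.3]]}}

```text
clock: 17.52
tcp_pos: [0.6387, -0.0759, 0.0823]
ee_rot: [0.0, -0.055, 0.998, 0.0]
force: [0.7, -0.1, -0.1]
gripper_width: 0.0003
```

Request:
{"name": "servo_tool", "arguments": {"motion": [[-0.7,0,0,0.5],[-1.5,0,0,1],[-2,0,0,1.4]]}}

```text
clock: 17.77
tcp_pos: [0.6404, -0.0757, 0.0823]
ee_rot: [-0.0, -0.043, 0.999, 0.0]
force: [-0.2, 0.0, 0.2]
gripper_width: 0.0
```

Request:
{"name": "servo_tool", "arguments": {"motion": [[-0.7,0,0,0.5],[-1.5,0,0,1],[-2,0,0,1.4]]}}

```text
clock: 18.02
tcp_pos: [0.6427, -0.0754, 0.0823]
ee_rot: [-0.0, -0.03, 1.0, -0.0]
force: [-0.9, -0.1, -0.3]
gripper_width: 0.0001
```

Request:
{"name": "servo_tool", "arguments": {"motion": [[-0.5,0,0,0],[-1,0,0,0],[-1.5,0,0,0],[-1.5,0,0,0]]}}

```text
clock: 18.35
tcp_pos: [0.6442, -0.0753, 0.0823]
ee_rot: [0.0, -0.031, 1.0, -0.0]
force: [0.1, -0.8, -0.6]
gripper_width: 0.0002
```

Request:
{"name": "servo_tool", "arguments": {"motion": [[-0.5,0,0,0],[-1,0,0,0],[-1.5,0,0,0],[-1.5,0,0,0]]}}

```text
clock: 18.68
tcp_pos: [0.6452, -0.0753, 0.0822]
ee_rot: [-0.0, -0.031, 1.0, -0.0]
force: [-2.5, 0.6, 0.7]
gripper_width: 0.0006
```

Request:
{"name": "servo_tool", "arguments": {"motion": [[-0.5,0,0,0],[-1,0,0,0],[-1,0,0,0]]}}

```text
clock: 18.93
tcp_pos: [0.6453, -0.0752, 0.0822]
ee_rot: [-0.001, -0.031, 1.0, -0.0]
force: [-6.8, 1.6, 2.9]
gripper_width: -0.0001
```

The keeper is on its stop, at 6.8 N. I'll back off and lift away.

Request:
{"name": "servo_tool", "arguments": {"motion": [[1.5,0,0,0],[4,0,0,0],[10,0,0,0],[20,0,0,0],[30,0,-5,0],[35,0,-25,0],[40,0,-60,0],[45,0,-100,0],[50,0,-120,0],[50,0,-120,0]]}}

```text
clock: 19.77
tcp_pos: [0.598, -0.0784, 0.2091]
ee_rot: [0.005, -0.031, 1.0, 0.0]
force: [0.4, -0.3, 1.0]
gripper_width: -0.0001
```

Request:
{"name": "servo_tool", "arguments": {"motion": [[15,0,0,0],[40,0,0,0],[70,0,0,0],[100,0,0,0],[130,0,0,0],[150,0,0,0],[160,0,0,0],[160,0,0,0]]}}

```text
clock: 20.43
tcp_pos: [0.4348, -0.0883, 0.2028]
ee_rot: [0.001, -0.031, 1.0, 0.0]
force: [-0.6, 0.2, -0.3]
gripper_width: 0.0
```

Run:
```python
from h import *
c=snap('top','top8');cv2.imwrite('pics/z8.png',cv2.resize(c['pixels'][110:260,222:422,::-1],(800,600),interpolation=cv2.INTER_CUBIC))
P=world(c);Z=P[...,2];v,u=np.mgrid[:400,:640]
m=(abs(Z-.11)<.006)&(u>340)&(u<405)&(v>150)&(v<200)
print('knob',P[m].mean(0) if m.any() else None)
c=snap('scene','s8');cv2.imwrite('pics/s8z.png',cv2.resize(c['pixels'][180:280,220:380,::-1],(800,500),interpolation=cv2.INTER_CUBIC))
s=observe();print(s['tcp_pos'],s['force'],s['clock'])
```

```text
knob [ 0.66317335 -0.07445781  0.10963711]
[ 0.43732641 -0.08802438  0.20285914] [-0.39265527  0.5793487  -0.27957121] 20.5333
```

View pics/z8.png

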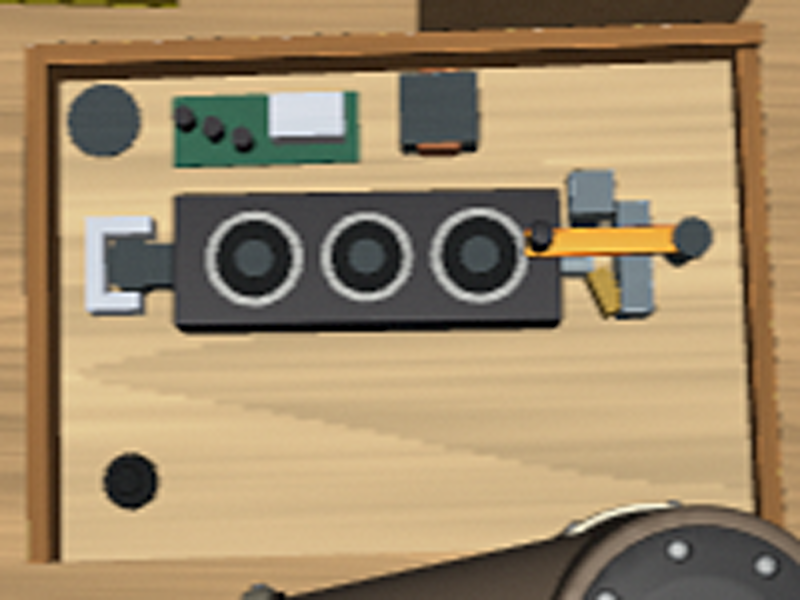

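View pics/s8z.png

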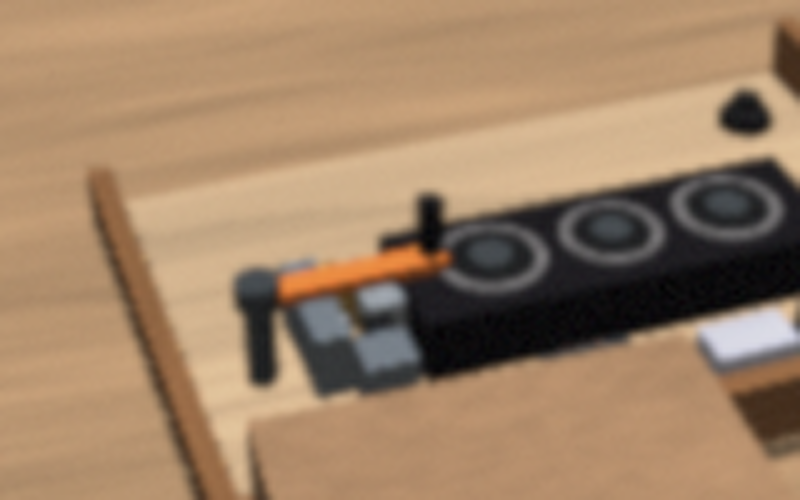

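The pictures show the keeper lying over the bar's end from the post at (690,238) to the knob at (540,235). The bar is home, the catch at (603,288) is out, and the foot and tweeter haven't moved. The knob measures (663,-74) mm against about (663,-73) expected at the stop.

```bash
python3 -c "
from workcell import *
print(sign_off())"
```

```text
the job is handed in; nothing more can be done
None
```

The bar is refitted behind its catch and bedded, the keeper is over it on its stop, and the job is handed in. It took about 20.5 s of robot time.

- **Bar:** I swung it in about the heel with the shut fingers. The push rose to about 7 N as it passed the catch, fell away, then rose again on the buffer. I held it at 13 to 15 N for about 0.9 s.
- **Keeper:** I swung it over with one finger side on the knob until it met the hard stop at about 7 N, then backed off and lifted clear.
- **Last checks:** The bar sits about -0.02 rad from square with its heel in the socket. By its picture, the brass catch is fully out in front of the tongue; I had no reading of the catch joint itself. The knob is within 2 mm of where it should be at the stop, the foot and tweeter had not moved, and the robot is clear of everything. I did not compare the bench items outside the cabinet before and after, but the arm never went near them.
- **Close to a limit:** At the end of the bedding hold there was also 10 to 11 N of vertical rubbing force at the finger. The total force was therefore about 19 N, though the push itself was about 15 N. Force was read only at the end of each short move, so any brief peaks between readings were not seen.

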